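# Tip the parts crates, find the stamped one, push it to the dispatch line

### The arm

A 6-joint arm with a two-finger parallel gripper is mounted at the origin on the work surface. World frame = base frame: x ahead of the robot, y to its left, z up, the work surface at z = 0. Lengths are in mm, angles in rad, forces in N, time in s.
With the tool pointing down it reaches from about 325 to 850 mm from the base axis. Payload 15.5 kg.
Tool frame: the origin (TCP) lies between the finger pads; the fingertips stand 22 mm ahead of it and the grasp point (between the pads) lies 3 mm ahead of it (bot.tcp_to_tips is the distance from the TCP to the fingertips, in mm); z points along the fingers, y is the direction in which the jaws open and shut (so a half turn about z gives the same grasp; the last joint's range is limited). The gripper opens to 91 mm and grips with 3 to 60 N. Pads are 32 mm wide; open, the fingers measure 118 mm over their backs; the gripper's body (76 mm by 178 mm) begins 60 mm behind the grasp point.
Start: joints at [1.208, 0.494, 1.345, -0, 1.302, -0.096], TCP at [165.377, 602.725, 235.915] pointing down, gripper open.
Joint ranges: [-2.91, 2.91], [-0.82, 2.16], [0.22, 2.67], [-1.22, 4.37], [0.12, 2.79], [-3.08, 3.08]. Speed limits (rad/s): [1.89, 1.89, 2.57, 3.01, 3.01, 3.01].

### API

Orientations are given as a unit quaternion [x, y, z, w].
In Python, from bench import bot, imaging gives the robot as it stands. The module is installed in compiled form; this text tells all that it offers.
- The arm moves only by the tool send_rows, never from a script. Its argument "motion" is a list of rows, each an object with "linear": the shift along the tool's x, y, z as a fraction of full scale, a list of three; "turn": the turn, a rotation vector about the tool's x, y, z as a fraction of full scale, a list of three; "fingers": the finger opening in mm, from 0 to 91.2. In form: [{"linear": [dx, dy, dz], "turn": [rx, ry, rz], "fingers": fingers}, ...]. A call has 1 to 12 rows; each row is the pose to reach, as a shift and turn from the pose commanded when the call began, along the tool's axes at that moment, turning the shorter way round; what a row does not reach only later rows make up. Full scale, the value 1, is 0.3 m for a shift and pi rad for a turn. A row lasts 1/8 s, in which the tool goes at most 62.5 mm and 10.7 degrees, less where a joint would pass 70% of its speed; a pose out of reach is approached as far as the arm can. A call with a number of a shift or a turn outside -1 to 1 is refused whole. A call with a gripper value outside its range is refused whole. The fingers move at their own pace and stop on an object; "force" is the grip in N (left out, the last holds). Time passes only in rows, so rows that repeat a pose let the fingers close. It gives the time, the measured TCP pose, the force and the opening at its end, in the units of the state.
- bot.get_state(): the state, without advancing time (a new reading comes with each control period).
- imaging.capture(name): name is "scene" or "top" or "wrist"; returns a dict with "image" (420x560x3 uint8, red, green, blue), "fx", "fy", "cx", "cy" (pixels), "view" (4x4, takes a point from world to camera coordinates). Camera axes: x right, y down, z forward; pixel columns grow to the right and rows downward; lengths in mm; the calibration is good to about 2 mm. A picture is of the moment at which its call begins. There is no depth.
- bot.finish_job(): hands the job in, once; it reports no verdict.
The state is a dict: "t": time; "joint_pos": joint angles; "joint_velocities": joint speeds; "joint_efforts": joint torques, N m; "eef_pos": TCP position; "orientation": TCP orientation; "ft_force": force on the tool from outside, world axes, zero at the start; "ft_torque": the same for the moment, N m; "width": finger opening in mm.
Only numpy, scipy, OpenCV 4.12 (cv2) and the standard library are available. Lean on these libraries where they do the work, as an engineer would, in place of code of your own. Each camera call takes 0.05 s, during which the arm holds its last target. There are 200 camera calls.

### The job

Two look-alike wooden parts crates stand on the bench, and one has a round stamp burnt into its underside: tip both crates over towards the robot, so that each lies on its wide side near where it stood with its underside facing away from the robot. Then push the stamped crate sideways, still lying like that, until it is centred across the metal dispatch strip that is let into the bench between them, and leave the other crate lying clear of the strip. Only push with the fingers: do not lift or carry a crate, and leave the other things on the bench undisturbed.

Things in the scene. Friction and masses are not known exactly. Their poses are not given: they have to be found in the camera images.
- crate_stamped: wooden slatted crate, open top, empty, 0.4-0.75 kg; 100 deep (its x), 160 wide (y), 150 tall (z), walls 8 mm. Origin: centre of the underside; z to the open top, x away from the robot at yaw 0. Starts upright left or right of the strip. Pushed near the top it tips about its bottom edge; past 40 degrees it falls by itself. Stamped: dark ring 63 mm across with a bar, mid underside.
- crate_plain: wooden slatted crate, open top, empty, 0.4-0.75 kg; 100 deep (its x), 160 wide (y), 150 tall (z), walls 8 mm. Origin: centre of the underside; z to the open top, x away from the robot at yaw 0. Starts upright left or right of the strip. Pushed near the top it tips about its bottom edge; past 40 degrees it falls by itself. Bare underside.
- crate_stamped_mid (a point): middle of the stamped crate, on its axis 75 mm above the underside
- crate_plain_mid (a point): middle of the plain crate, on its axis 75 mm above the underside
- line: the dispatch line: a bright flat metal strip flush with the bench (no step), 400 mm long along its x (away from the robot), 60 mm wide along its y. Origin: its centre. It may be turned a little.
- line_far (a point): far end of the strip's centre line, 200 mm from its centre
- guide_post: white plastic guide post, 44 mm across, 82 mm tall, standing near the far end of the strip. Leave alone. Origin: centre of the underside.
- edging_roll: flat roll of wooden edging, 90 mm across, 25 mm high, at the back left of the strip. Leave alone. Origin: centre of the underside.
- glue_tin: bare metal tin, 66 mm across, 85 mm tall, outboard on the left. Leave alone. Origin: centre of the underside.
- scraper: spatula-like hand scraper 280 mm long, lying outboard on the right, roughly along x. Leave alone. Origin: midway along it, underside.
- push_block: wooden push block 130 x 60 x 65 mm with a grip rib, at the back right of the strip, long side roughly along y. Leave alone. Origin: centre of the underside.
- clamp_knob: small black spool-shaped knob, 40 mm across, 64 mm tall, between the strip and the left crate, on the far side. Leave alone. Origin: centre of the underside.

How it is judged (in metres and radians):
On the way, in this order (a step that is already met when the one before it is completed fails the run):
1. one crate has been tipped over towards the robot and lies still on its wide side; the other still stands ((((angle between crate_stamped's own z axis and vertical between 1.45 and 1.7 rad and angle between crate_stamped's own x axis and vertical below 0.15 rad and z of line_far in the frame of crate_stamped below -0.05 m and height (world z) of crate_stamped_mid below 0.06 m and linear speed of crate_stamped below 0.02 m/s) and angle between crate_plain's own z axis and vertical below 0.1 rad and (y of crate_stamped_mid in the frame of line above 0.115 m or y of crate_stamped_mid in the frame of line below -0.115 m)) or ((angle between crate_plain's own z axis and vertical between 1.45 and 1.7 rad and angle between crate_plain's own x axis and vertical below 0.15 rad and z of line_far in the frame of crate_plain below -0.05 m and height (world z) of crate_plain_mid below 0.06 m and linear speed of crate_plain below 0.02 m/s) and angle between crate_stamped's own z axis and vertical below 0.1 rad and (y of crate_plain_mid in the frame of line above 0.115 m or y of crate_plain_mid in the frame of line below -0.115 m)))), for 0.1 s.
2. both crates lie tipped towards the robot, both still clear of the strip (angle between crate_stamped's own z axis and vertical between 1.45 and 1.7 rad and angle between each of crate_stamped, crate_plain's own x axis and vertical below 0.15 rad and z of line_far in the frame of crate_stamped below -0.05 m and height (world z) of each of crate_stamped_mid, crate_plain_mid below 0.06 m and linear speed of each of crate_stamped, crate_plain below 0.02 m/s and angle between crate_plain's own z axis and vertical between 1.45 and 1.7 rad and z of line_far in the frame of crate_plain below -0.05 m and (y of crate_stamped_mid in the frame of line above 0.115 m or y of crate_stamped_mid in the frame of line below -0.115 m) and (y of crate_plain_mid in the frame of line above 0.115 m or y of crate_plain_mid in the frame of line below -0.115 m)), for 0.1 s.
At the end, for the whole second after the job is handed in: Both crates lie still on their wide sides with their undersides facing away from the robot; the stamped crate's middle is within 30 mm of the strip's centre line and within 150 mm of its centre lengthwise; the plain crate's middle is more than 115 mm from the centre line (angle between crate_stamped's own z axis and vertical between 1.45 and 1.7 rad and angle between each of crate_stamped, crate_plain's own x axis and vertical below 0.15 rad and z of line_far in the frame of crate_stamped below -0.05 m and height (world z) of each of crate_stamped_mid, crate_plain_mid below 0.06 m and linear speed of each of crate_stamped, crate_plain, crate_plain below 0.02 m/s and angle between crate_plain's own z axis and vertical between 1.45 and 1.7 rad and z of line_far in the frame of crate_plain below -0.05 m and (y of crate_plain_mid in the frame of line above 0.115 m or y of crate_plain_mid in the frame of line below -0.115 m) and y of crate_stamped_mid in the frame of line between -0.03 and 0.03 m and x of crate_stamped_mid in the frame of line between -0.15 and 0.15 m); the robot touches nothing.
It fails at once if a crate is lifted or carried clear of the bench ((height (world z) of crate_stamped_mid above 0.115 m or (height (world z) of crate_stamped_mid above 0.1 m and angle between crate_stamped's own z axis and vertical below 0.15 rad) or (height (world z) of crate_stamped_mid above 0.085 m and angle between crate_stamped's own z axis and vertical above 1.4 rad)) or (height (world z) of crate_plain_mid above 0.115 m or (height (world z) of crate_plain_mid above 0.1 m and angle between crate_plain's own z axis and vertical below 0.15 rad) or (height (world z) of crate_plain_mid above 0.085 m and angle between crate_plain's own z axis and vertical above 1.4 rad))).
It fails at once if another thing on the bench is shifted by more than 25 mm (distance of any of guide_post, edging_roll, glue_tin, scraper, push_block, clamp_knob from where it was at the start of the episode above 0.025 m).
It also fails if it takes over 67 s, if anything falls off the work surface, if the arm or the gripper's body presses on something with over 40 N, if the wrist force passes 120 N, or if a joint passes its speed limit or range.

## Working session

There is one attempt and no reset: what is moved stays moved. The work goes in short steps, Python scripts to look and compute and a tool call to move; the robot and the scene stay as the last step left them, time stands still between calls to the robot, and variables do not carry over. Pictures are saved under pics/ and viewed, about 8 in all and at most 12, crops included, and the job is handed in when it is done.

Besides the shell and the picture viewer there is one more tool, called as name([rows], argument=value, ...), one row to a line, values as JSON. send_rows: Moves the arm, as the interface text tells. Its arguments: {"type":"object","properties":{"motion":{"type":"array"},"force":{"type":"number"}},"required":["motion"]}

```bash
mkdir -p pics
cat > h.py <<'E'
import numpy as np, cv2
from bench import bot, imaging
def cap(n,f):
    c=imaging.capture(n); cv2.imwrite('pics/'+f,cv2.cvtColor(c['image'],cv2.COLOR_RGB2BGR)); np.savez('pics/'+f+'.npz',**{k:c[k] for k in('fx','fy','cx','cy','view')}); return c
def ray(f,u,v,z):
    c=np.load('pics/'+f+'.npz'); V=c['view']; R=V[:3,:3]; o=-R.T@V[:3,3]
    d=R.T@np.array([(u-c['cx'])/c['fx'],(v-c['cy'])/c['fy'],1]); return o+d*(z-o[2])/d[2]
def proj(f,p):
    c=np.load('pics/'+f+'.npz'); q=c['view'][:3,:3]@np.array(p,float)+c['view'][:3,3]
    return c['fx']*q[0]/q[2]+c['cx'],c['fy']*q[1]/q[2]+c['cy']
E
python3 - <<'E'
from h import *
a=cap('top','top1.png');b=cap('scene','sc1.png')
np.set_printoptions(precision=3,suppress=True)
for c in(a,b):print(c['fx'],c['cx'],c['cy']);print(c['view'])
print(bot.get_state())
E
```

```text
379.50286792980114 280.00340999428124 209.31147843718182
[[  -0.023   -1.      -0.018   19.044]
 [  -0.997    0.024   -0.069  639.036]
 [   0.069    0.017   -0.997 1234.746]
 [   0.       0.       0.       1.   ]]
426.3926303798435 277.7862301561671 206.49178847106185
[[  -0.808    0.589    0.01   518.25 ]
 [   0.423    0.591   -0.687 -189.211]
 [  -0.411   -0.551   -0.726 1574.42 ]
 [   0.       0.       0.       1.   ]]
{'t': 0.1, 'joint_pos': array([ 1.208,  0.494,  1.346, -0.   ,  1.303, -0.095]), 'joint_velocities': array([ 0.001, -0.002, -0.001,  0.   , -0.002, -0.001]), 'joint_efforts': array([  0.002, -88.024, -38.255,   0.071,   0.048,  -0.   ]), 'eef_pos': array([165.266, 602.437, 235.418]), 'orientation': array([ 0.134,  0.991, -0.001, -0.   ]), 'ft_force': array([ 0.327,  0.492, -0.368]), 'ft_torque': array([-0.033, -0.024, -0.028]), 'width': 91.43260798012794}
```

View pics/top1.png

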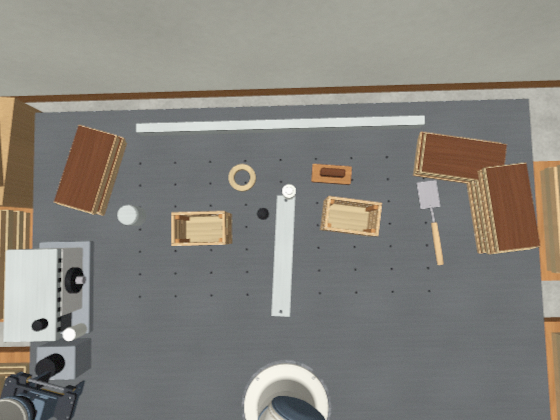

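View pics/sc1.png

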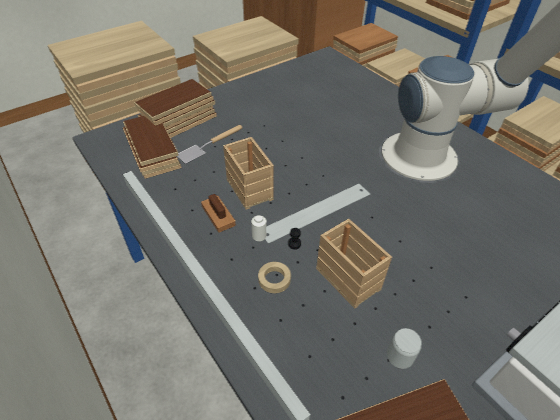

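Run:
```python
from h import *
im=cv2.imread('pics/top1.png')[150:330,155:395]
cv2.imwrite('pics/c1.png',cv2.resize(im,None,fx=3.3333,fy=3.3333,interpolation=cv2.INTER_CUBIC))
```

```text
(no output)
```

View pics/c1.png

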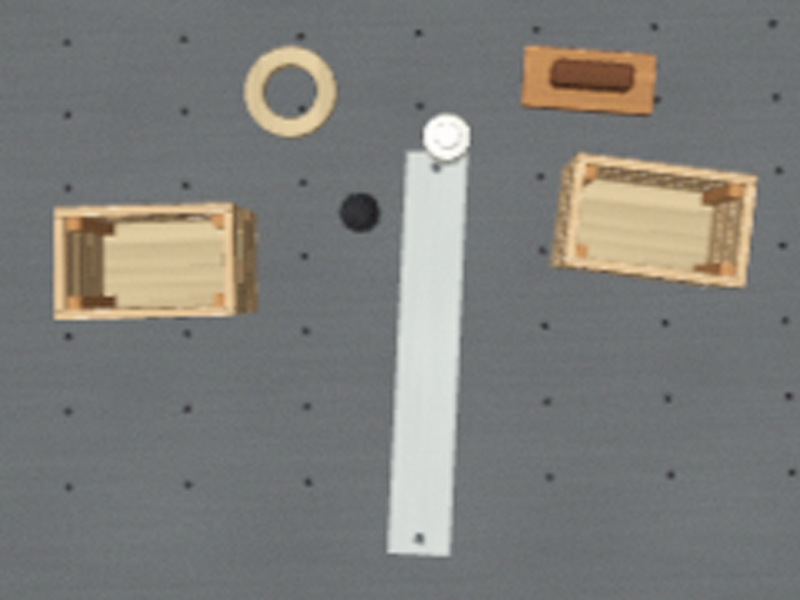

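Run:
```python
from h import *
np.set_printoptions(precision=1,suppress=True)
r=lambda u,v,z:ray('top1.png',u/3.33333+154.85,v/3.33333+149.85,z)[:2]
for n,z,P in(('L',150,[(54,207),(236,203),(234,316),(55,320)]),('R',150,[(582,153),(757,177),(744,288),(570,262)]),('strip',0,[(407,150),(467,150),(450,555),(388,553)]),('post',82,[(446,136)]),('knob',64,[(360,212)]),('roll',25,[(290,91)]),('block',40,[(524,46),(656,56),(653,115),(522,106)])):
    q=np.array([r(u,v,z) for u,v in P]);print(n,q.tolist() and q.round().tolist(),q.mean(0))
    if len(q)==4:
        d=(q[0]-q[1]+q[3]-q[2]); print(' yaw(y axis)',np.arctan2(-d[0],d[1])); 
        d=(q[0]-q[3]+q[1]-q[2]); print(' yaw(x axis)',np.arctan2(d[1],d[0]))
for u,v,z in((128,215,85),(428,187,0),(436,245,0)): print(ray('top1.png',u,v,z)[:2])
```

```text
L [[630.0, 328.0], [630.0, 164.0], [529.0, 167.0], [529.0, 327.0]] [579.9 246.4]
 yaw(y axis) -0.0012962398982150137
 yaw(x axis) -0.012487904713499531
R [[667.0, -146.0], [642.0, -301.0], [544.0, -285.0], [570.0, -132.0]] [ 605.9 -216.1]
 yaw(y axis) -0.16711399644074365
 yaw(x axis) -0.14880986759442136
strip [[690.0, 14.0], [689.0, -47.0], [286.0, -20.0], [289.0, 41.0]] [488.2  -3.1]
 yaw(y axis) -0.03798116082084863
 yaw(x axis) -0.0683660221191222
post [[694.0, -26.0]] [693.7 -25.8]
knob [[624.0, 58.0]] [624.5  58.5]
roll [[750.0, 128.0]] [749.5 128.5]
block [[786.0, -105.0], [773.0, -234.0], [714.0, -229.0], [726.0, -101.0]] [ 749.8 -167.6]
 yaw(y axis) -0.098969823860907
 yaw(x axis) -0.07376062303310861
[628.6 484.6]
[ 703.9 -494.6]
[ 509.4 -511.4]
```

```bash
cat >> h.py <<'E'
from scipy.spatial.transform import Rotation as Ro
def plan(*targets):
    s=bot.get_state(); R=Ro.from_quat(s['orientation']); print('t',s['t'],'at',s['eef_pos'].round(1),'f',s['ft_force'].round(1),'w',round(s['width'],1))
    for x,y,z,yaw in targets:
        T=Ro.from_euler('z',yaw)*Ro.from_matrix(np.diag([-1.,1,-1]))
        print((R.inv().apply(np.array([x,y,z])-s['eef_pos'])/300).round(3).tolist(),((R.inv()*T).as_rotvec()/np.pi).round(4).tolist())
E
python3 -c "
from h import *
plan((400,330,270,0))"
```

```text
t 0.1 at [165.3 602.4 235.4] f [ 0.3  0.5 -0.4] w 91.4
[-0.995, -0.669, -0.115] [-0.0003, -0.0001, -0.0853]
```

send_rows([
  {"linear": [-0.2,-0.13,-0.115],"turn": [0,0,-0.02],"fingers": 91},
  {"linear": [-0.995,-0.669,-0.115],"turn": [0,0,-0.085],"fingers": 91},
  {"linear": [-0.995,-0.669,-0.115],"turn": [0,0,-0.085],"fingers": 91},
  {"linear": [-0.995,-0.669,-0.115],"turn": [0,0,-0.085],"fingers": 91},
  {"linear": [-0.995,-0.669,-0.115],"turn": [0,0,-0.085],"fingers": 91},
  {"linear": [-0.995,-0.669,-0.115],"turn": [0,0,-0.085],"fingers": 91},
  {"linear": [-0.995,-0.669,-0.115],"turn": [0,0,-0.085],"fingers": 91},
  {"linear": [-0.995,-0.669,-0.115],"turn": [0,0,-0.085],"fingers": 91},
  {"linear": [-0.995,-0.669,-0.115],"turn": [0,0,-0.085],"fingers": 91},
  {"linear": [-0.995,-0.669,-0.115],"turn": [0,0,-0.085],"fingers": 91},
])

```text
t: 1.35
eef_pos: [399.5, 330.9, 270.3]
orientation: [-0.0, 1.0, -0.0, -0.0]
ft_force: [-0.5, -0.2, -0.7]
width: 91.1
```

```bash
python3 -c "
from h import *
plan((668,246,260,0),(668,246,152,0))"
```

```text
t 1.35 at [399.5 330.9 270.3] f [-0.5 -0.2 -0.7] w 91.1
[-0.895, -0.284, 0.034] [-0.0, -0.0001, 0.0003]
[-0.895, -0.284, 0.394] [-0.0, -0.0001, 0.0003]
```

send_rows([
  {"linear": [-0.895,-0.284,0.034],"turn": [0,0,0],"fingers": 91},
  {"linear": [-0.895,-0.284,0.034],"turn": [0,0,0],"fingers": 91},
  {"linear": [-0.895,-0.284,0.034],"turn": [0,0,0],"fingers": 91},
  {"linear": [-0.895,-0.284,0.034],"turn": [0,0,0],"fingers": 91},
  {"linear": [-0.895,-0.284,0.034],"turn": [0,0,0],"fingers": 91},
  {"linear": [-0.895,-0.284,0.034],"turn": [0,0,0],"fingers": 91},
  {"linear": [-0.895,-0.284,0.034],"turn": [0,0,0],"fingers": 91},
  {"linear": [-0.895,-0.284,0.22],"turn": [0,0,0],"fingers": 91},
  {"linear": [-0.895,-0.284,0.394],"turn": [0,0,0],"fingers": 91},
  {"linear": [-0.895,-0.284,0.394],"turn": [0,0,0],"fingers": 91},
  {"linear": [-0.895,-0.284,0.394],"turn": [0,0,0],"fingers": 91},
])

```text
t: 2.72
eef_pos: [669.1, 245.6, 154.7]
orientation: [-0.0, 1.0, 0.0, 0.001]
ft_force: [0.7, 0.6, 1.6]
width: 91.1
```

send_rows([
  {"linear": [0.02,0,0],"turn": [0,0,0],"fingers": 91},
  {"linear": [0.04,0,0],"turn": [0,0,0],"fingers": 91},
  {"linear": [0.06,0,0],"turn": [0,0,0],"fingers": 91},
  {"linear": [0.08,0,0],"turn": [0,0,0],"fingers": 91},
  {"linear": [0.1,0,0],"turn": [0,0,0],"fingers": 91},
  {"linear": [0.12,0,0],"turn": [0,0,0],"fingers": 91},
  {"linear": [0.14,0,0],"turn": [0,0,0],"fingers": 91},
  {"linear": [0.16,0,0],"turn": [0,0,0],"fingers": 91},
  {"linear": [0.18,0,0],"turn": [0,0,0],"fingers": 91},
  {"linear": [0.2,0,0],"turn": [0,0,0],"fingers": 91},
])

```text
t: 3.98
eef_pos: [608.0, 244.8, 152.2]
orientation: [0.0, 1.0, -0.0, -0.0]
ft_force: [3.7, 1.0, 4.2]
width: 90.8
```

```bash
python3 -c "
from h import *
a=cap('scene','sc2.png')['image'];plan()
cv2.imwrite('pics/c2.png',cv2.resize(a[100:360,180:480,::-1],None,fx=2,fy=2))"
```

```text
t 4.025 at [607.1 244.8 152. ] f [ 1.1 -0.2  1.6] w 90.6
```

View pics/c2.png

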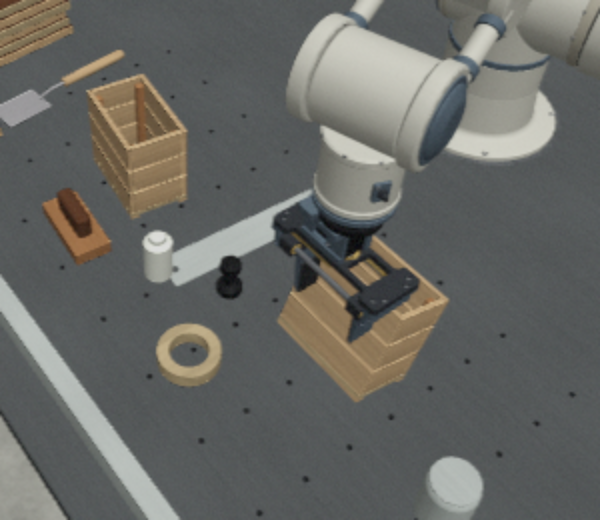

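The left crate is tilting cleanly about its near edge, with both fingers on its far wall (crop ~300-370, 270-330). I'll keep pushing.

send_rows([
  {"linear": [0.02,0,0],"turn": [0,0,0],"fingers": 91},
  {"linear": [0.04,0,0],"turn": [0,0,0],"fingers": 91},
  {"linear": [0.06,0,0],"turn": [0,0,0],"fingers": 91},
  {"linear": [0.08,0,0],"turn": [0,0,0],"fingers": 91},
  {"linear": [0.1,0,0],"turn": [0,0,0],"fingers": 91},
  {"linear": [0.12,0,0],"turn": [0,0,0],"fingers": 91},
  {"linear": [0.14,0,0],"turn": [0,0,0],"fingers": 91},
  {"linear": [0.16,0,0],"turn": [0,0,0],"fingers": 91},
  {"linear": [0.18,0,0],"turn": [0,0,0],"fingers": 91},
  {"linear": [0.2,0,0],"turn": [0,0,0],"fingers": 91},
])

```text
t: 5.28
eef_pos: [548.2, 244.9, 152.2]
orientation: [0.0, 1.0, -0.0, -0.0]
ft_force: [0.2, -0.0, 0.2]
width: 91.1
```

```bash
python3 -c "
from h import *
plan((548,245,260,0),(690,-50,260,-0.16))
a=cap('scene','sc3.png')['image']
cv2.imwrite('pics/c3.png',cv2.resize(a[100:360,180:480,::-1],None,fx=2,fy=2))"
```

```text
t 5.275 at [548.2 244.9 152.2] f [ 0.2 -0.   0.2] w 91.1
[0.001, 0.0, -0.359] [-0.0, -0.0, -0.0002]
[-0.474, -0.983, -0.359] [-0.0, -0.0, 0.0507]
```

View pics/c3.png

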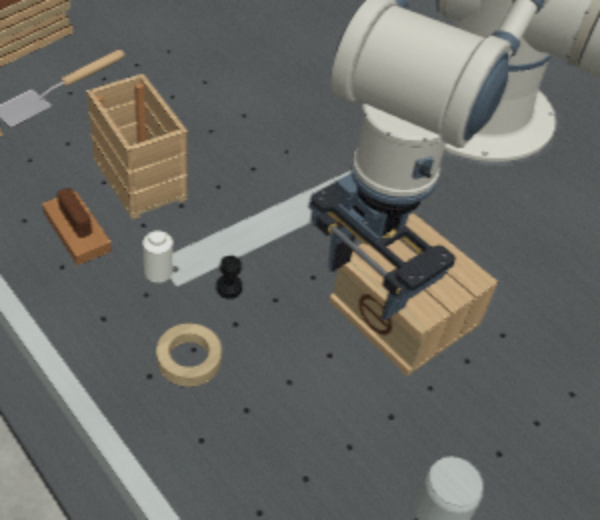

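The left crate lies flat and shows the stamp (crop ~375,313), so it is the stamped one. Next is the right crate.

send_rows([
  {"linear": [0,0,-0.18],"turn": [0,0,0],"fingers": 91},
  {"linear": [0,0,-0.36],"turn": [0,0,0],"fingers": 91},
  {"linear": [-0.474,-0.983,-0.36],"turn": [0,0,0.051],"fingers": 91},
  {"linear": [-0.474,-0.983,-0.36],"turn": [0,0,0.051],"fingers": 91},
  {"linear": [-0.474,-0.983,-0.36],"turn": [0,0,0.051],"fingers": 91},
  {"linear": [-0.474,-0.983,-0.36],"turn": [0,0,0.051],"fingers": 91},
  {"linear": [-0.474,-0.983,-0.36],"turn": [0,0,0.051],"fingers": 91},
  {"linear": [-0.474,-0.983,-0.36],"turn": [0,0,0.051],"fingers": 91},
  {"linear": [-0.474,-0.983,-0.36],"turn": [0,0,0.051],"fingers": 91},
  {"linear": [-0.474,-0.983,-0.36],"turn": [0,0,0.051],"fingers": 91},
])

```text
t: 6.58
eef_pos: [690.0, -48.7, 260.2]
orientation: [0.08, 0.997, 0.0, -0.0]
ft_force: [0.0, -0.9, 0.8]
width: 91.1
```

```bash
python3 -c "
from h import *
plan((693,-230,260,-.16),(693,-230,152,-0.16))
a=cap('top','top3.png')"
```

```text
t 6.575 at [690.  -48.7 260.2] f [ 0.  -0.9  0.8] w 91.1
[-0.106, -0.595, 0.001] [0.0001, -0.0001, 0.0]
[-0.106, -0.595, 0.361] [0.0001, -0.0001, 0.0]
```

send_rows([
  {"linear": [-0.106,-0.595,0],"turn": [0,0,0],"fingers": 91},
  {"linear": [-0.106,-0.595,0],"turn": [0,0,0],"fingers": 91},
  {"linear": [-0.106,-0.595,0],"turn": [0,0,0],"fingers": 91},
  {"linear": [-0.106,-0.595,0],"turn": [0,0,0],"fingers": 91},
  {"linear": [-0.106,-0.595,0.18],"turn": [0,0,0],"fingers": 91},
  {"linear": [-0.106,-0.595,0.361],"turn": [0,0,0],"fingers": 91},
  {"linear": [-0.106,-0.595,0.361],"turn": [0,0,0],"fingers": 91},
  {"linear": [-0.106,-0.595,0.361],"turn": [0,0,0],"fingers": 91},
])

```text
t: 7.62
eef_pos: [694.5, -230.7, 154.4]
orientation: [0.08, 0.997, -0.0, 0.001]
ft_force: [-0.5, -0.4, 0.1]
width: 91.2
```

send_rows([
  {"linear": [0.02,0,0],"turn": [0,0,0],"fingers": 91},
  {"linear": [0.04,0,0],"turn": [0,0,0],"fingers": 91},
  {"linear": [0.06,0,0],"turn": [0,0,0],"fingers": 91},
  {"linear": [0.08,0,0],"turn": [0,0,0],"fingers": 91},
  {"linear": [0.1,0,0],"turn": [0,0,0],"fingers": 91},
  {"linear": [0.12,0,0],"turn": [0,0,0],"fingers": 91},
  {"linear": [0.14,0,0],"turn": [0,0,0],"fingers": 91},
  {"linear": [0.16,0,0],"turn": [0,0,0],"fingers": 91},
  {"linear": [0.18,0,0],"turn": [0,0,0],"fingers": 91},
  {"linear": [0.2,0,0],"turn": [0,0,0],"fingers": 91},
  {"linear": [0.22,0,0],"turn": [0,0,0],"fingers": 91},
  {"linear": [0.24,0,0],"turn": [0,0,0],"fingers": 91},
])

```text
t: 9.12
eef_pos: [621.7, -219.7, 151.9]
orientation: [0.08, 0.997, 0.0, -0.0]
ft_force: [1.8, -0.6, 1.8]
width: 91.2
```

send_rows([
  {"linear": [0.02,0,0],"turn": [0,0,0],"fingers": 91},
  {"linear": [0.04,0,0],"turn": [0,0,0],"fingers": 91},
  {"linear": [0.06,0,0],"turn": [0,0,0],"fingers": 91},
  {"linear": [0.08,0,0],"turn": [0,0,0],"fingers": 91},
  {"linear": [0.1,0,0],"turn": [0,0,0],"fingers": 91},
  {"linear": [0.12,0,0],"turn": [0,0,0],"fingers": 91},
  {"linear": [0.14,0,0],"turn": [0,0,0],"fingers": 91},
  {"linear": [0.16,0,0],"turn": [0,0,0],"fingers": 91},
  {"linear": [0.18,0,0],"turn": [0,0,0],"fingers": 91},
  {"linear": [0.18,0,-0.2],"turn": [0,0,0],"fingers": 91},
  {"linear": [0.18,0,-0.36],"turn": [0,0,0],"fingers": 91},
])

```text
t: 10.5
eef_pos: [568.7, -211.2, 261.7]
orientation: [0.08, 0.997, -0.0, 0.0]
ft_force: [0.9, -0.4, -0.2]
width: 90.7
```

```bash
python3 -c "
from h import *
a=cap('top','top4.png')['image'];b=cap('scene','sc4.png')['image']
plan((560,-60,300,0))
cv2.imwrite('pics/c4.png',np.vstack([cv2.resize(x,None,fx=2,fy=2,interpolation=cv2.INTER_CUBIC)[:,:,::-1] for x in (a[180:330,150:400],b[120:270,190:440])]))"
```

```text
t 10.6 at [ 570.9 -212.2  265.3] f [ 0.2 -0.3 -0.5] w 91.2
[0.116, 0.495, -0.118] [-0.001, 0.0025, -0.0512]
```

View pics/c4.png

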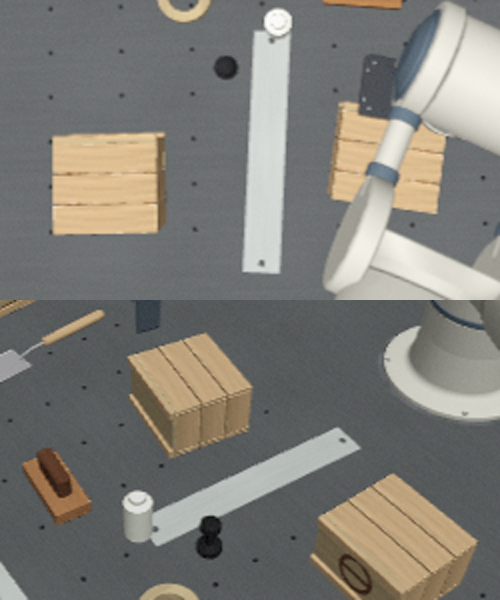

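Run:
```python
from h import *
np.set_printoptions(precision=1,suppress=True)
for P in([(52,137),(158,134),(158,233),(52,235)],[(340,102),(445,117),(437,212),(333,195)]):
    q=np.array([ray('top4.png',u/2+149.8,v/2+179.8,100)[:2] for u,v in P]);print(q.round().tolist(),q.mean(0))
plan((560,60,260,-.9))
```

```text
[[521.0, 328.0], [522.0, 164.0], [370.0, 166.0], [371.0, 329.0]] [445.8 246.7]
[[564.0, -119.0], [538.0, -279.0], [394.0, -261.0], [422.0, -104.0]] [ 479.5 -190.8]
t 10.6 at [ 570.9 -212.2  265.3] f [ 0.2 -0.3 -0.5] w 91.2
[0.181, 0.89, 0.014] [0.0002, 0.0028, 0.2353]
```

send_rows([
  {"linear": [0.181,0.89,0.014],"turn": [0,0,0.235],"fingers": 91},
  {"linear": [0.181,0.89,0.014],"turn": [0,0,0.235],"fingers": 91},
  {"linear": [0.181,0.89,0.014],"turn": [0,0,0.235],"fingers": 91},
  {"linear": [0.181,0.89,0.014],"turn": [0,0,0.235],"fingers": 91},
  {"linear": [0.181,0.89,0.014],"turn": [0,0,0.235],"fingers": 91},
  {"linear": [0.181,0.89,0.014],"turn": [0,0,0.235],"fingers": 91},
  {"linear": [0.181,0.89,0.014],"turn": [0,0,0.235],"fingers": 91},
  {"linear": [0.181,0.89,0.014],"turn": [0,0,0.235],"fingers": 91},
])

```text
t: 11.6
eef_pos: [558.2, 60.0, 255.5]
orientation: [0.435, 0.9, -0.0, -0.0]
ft_force: [0.1, -0.8, -0.4]
width: 90.7
```

```bash
python3 -c "
from h import *
plan((449,375,230,-1.571),(449,375,65,-1.571))"
```

```text
t 11.6 at [558.2  60.  255.5] f [ 0.1 -0.8 -0.4] w 90.7
[1.049, 0.367, 0.085] [-0.0001, 0.0, 0.2135]
[1.049, 0.368, 0.635] [-0.0001, 0.0, 0.2135]
```

send_rows([
  {"linear": [0.98,0.343,0.08],"turn": [0,0,0.2135],"fingers": 91},
  {"linear": [0.98,0.343,0.08],"turn": [0,0,0.2135],"fingers": 91},
  {"linear": [0.98,0.343,0.08],"turn": [0,0,0.2135],"fingers": 91},
  {"linear": [0.98,0.343,0.08],"turn": [0,0,0.2135],"fingers": 91},
  {"linear": [0.98,0.343,0.08],"turn": [0,0,0.2135],"fingers": 91},
  {"linear": [0.98,0.343,0.08],"turn": [0,0,0.2135],"fingers": 91},
  {"linear": [0.98,0.343,0.08],"turn": [0,0,0.2135],"fingers": 91},
  {"linear": [0.98,0.343,0.08],"turn": [0,0,0.2135],"fingers": 91},
])

```text
t: 12.6
eef_pos: [456.3, 354.2, 231.7]
orientation: [0.707, 0.707, -0.0, 0.0]
ft_force: [-0.7, -0.4, -0.0]
width: 91.0
```

```bash
python3 -c "
from h import *
plan((449,375,230,-1.571),(449,375,65,-1.571))"
```

```text
t 12.6 at [456.3 354.2 231.7] f [-0.7 -0.4 -0. ] w 91.0
[0.069, -0.024, 0.006] [0.0, 0.0001, 0.0001]
[0.069, -0.024, 0.556] [0.0, 0.0001, 0.0001]
```

send_rows([
  {"linear": [0.069,-0.024,0],"turn": [0,0,0],"fingers": 91},
  {"linear": [0.069,-0.024,0.2],"turn": [0,0,0],"fingers": 91},
  {"linear": [0.069,-0.024,0.4],"turn": [0,0,0],"fingers": 91},
  {"linear": [0.069,-0.024,0.55],"turn": [0,0,0],"fingers": 91},
  {"linear": [0.069,-0.024,0.555],"turn": [0,0,0],"fingers": 91},
  {"linear": [0.069,-0.024,0.555],"turn": [0,0,0],"fingers": 91},
])

```text
t: 13.35
eef_pos: [449.4, 376.4, 66.7]
orientation: [0.707, 0.707, 0.001, 0.0]
ft_force: [0.8, -0.2, 0.4]
width: 90.8
```

send_rows([
  {"linear": [-0.03,0,0],"turn": [0,0,0],"fingers": 91},
  {"linear": [-0.06,0,0],"turn": [0,0,0],"fingers": 91},
  {"linear": [-0.09,0,0],"turn": [0,0,0],"fingers": 91},
  {"linear": [-0.11,0,0],"turn": [0,0,0],"fingers": 91},
  {"linear": [-0.13,0,0],"turn": [0,0,0],"fingers": 91},
  {"linear": [-0.16,0,0],"turn": [0,0,0],"fingers": 91},
  {"linear": [-0.19,0,0],"turn": [0,0,0],"fingers": 91},
  {"linear": [-0.22,0,0],"turn": [0,0,0],"fingers": 91},
  {"linear": [-0.25,0,0],"turn": [0,0,0],"fingers": 91},
  {"linear": [-0.28,0,0],"turn": [0,0,0],"fingers": 91},
  {"linear": [-0.31,0,0],"turn": [0,0,0],"fingers": 91},
  {"linear": [-0.34,0,0],"turn": [0,0,0],"fingers": 91},
])

```text
t: 14.85
eef_pos: [449.2, 274.0, 65.6]
orientation: [0.707, 0.707, 0.001, 0.0]
ft_force: [0.3, 5.3, 3.9]
width: 90.7
```

```bash
python3 -c "
from h import *
a=cap('top','top5.png')['image'];b=cap('scene','sc5.png')['image']
plan((449,115,65,-1.571))
cv2.imwrite('pics/c5.png',np.vstack([cv2.resize(x,None,fx=2,fy=2,interpolation=cv2.INTER_CUBIC)[:,:,::-1] for x in (a[180:330,150:400],b[120:270,190:440])]))"
```

```text
t 14.95 at [448.6 273.2  65.3] f [-0.9 -0.3  0.1] w 91.2
[-0.527, 0.001, 0.001] [-0.0, 0.0001, 0.0002]
```

View pics/c5.png

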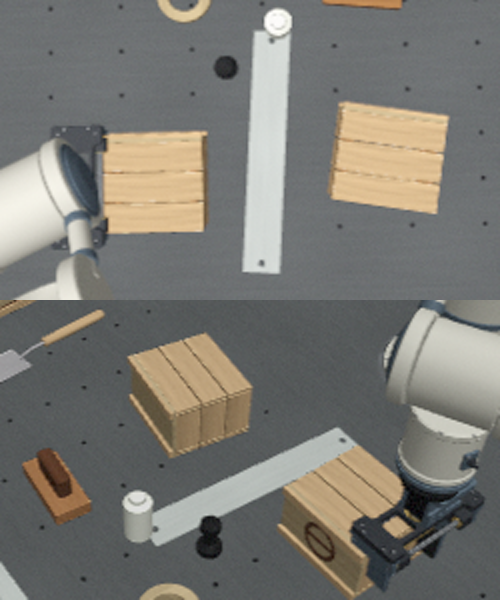

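The crate moves straight with no rotation (its right edge has reached crop x~205), and the clamp knob is well clear. I'll push on.

send_rows([
  {"linear": [-0.03,0,0],"turn": [0,0,0],"fingers": 91},
  {"linear": [-0.06,0,0],"turn": [0,0,0],"fingers": 91},
  {"linear": [-0.09,0,0],"turn": [0,0,0],"fingers": 91},
  {"linear": [-0.12,0,0],"turn": [0,0,0],"fingers": 91},
  {"linear": [-0.15,0,0],"turn": [0,0,0],"fingers": 91},
  {"linear": [-0.18,0,0],"turn": [0,0,0],"fingers": 91},
  {"linear": [-0.21,0,0],"turn": [0,0,0],"fingers": 91},
  {"linear": [-0.24,0,0],"turn": [0,0,0],"fingers": 91},
  {"linear": [-0.27,0,0],"turn": [0,0,0],"fingers": 91},
  {"linear": [-0.3,0,0],"turn": [0,0,0],"fingers": 91},
  {"linear": [-0.33,0,0],"turn": [0,0,0],"fingers": 91},
  {"linear": [-0.36,0,0],"turn": [0,0,0],"fingers": 91},
])

```text
t: 16.45
eef_pos: [448.6, 165.3, 65.2]
orientation: [0.707, 0.707, -0.0, -0.0]
ft_force: [-0.7, 5.5, 2.7]
width: 91.0
```

send_rows([
  {"linear": [-0.03,0,0],"turn": [0,0,0],"fingers": 91},
  {"linear": [-0.06,0,0],"turn": [0,0,0],"fingers": 91},
  {"linear": [-0.09,0,0],"turn": [0,0,0],"fingers": 91},
  {"linear": [-0.12,0,0],"turn": [0,0,0],"fingers": 91},
  {"linear": [-0.15,0,0],"turn": [0,0,0],"fingers": 91},
  {"linear": [-0.17,0,0],"turn": [0,0,0],"fingers": 91},
  {"linear": [-0.19,0,0],"turn": [0,0,0],"fingers": 91},
  {"linear": [-0.2,0,0],"turn": [0,0,0],"fingers": 91},
  {"linear": [-0.21,0,0],"turn": [0,0,0],"fingers": 91},
  {"linear": [-0.21,0,0],"turn": [0,0,0],"fingers": 91},
])

```text
t: 17.7
eef_pos: [448.6, 102.6, 65.1]
orientation: [0.707, 0.707, -0.0, -0.0]
ft_force: [0.2, -0.1, -0.2]
width: 91.0
```

```bash
python3 -c "
from h import *
a=cap('top','top6.png')['image'];b=cap('scene','sc6.png')['image']
plan((449,98,65,-1.571))
cv2.imwrite('pics/c6.png',np.vstack([cv2.resize(x,None,fx=2,fy=2,interpolation=cv2.INTER_CUBIC)[:,:,::-1] for x in (a[180:330,150:400],b[120:270,190:440])]))"
```

```text
t 17.8 at [448.6 102.8  65.1] f [ 0.5  0.6 -0.7] w 90.7
[-0.016, 0.001, 0.0] [-0.0002, 0.0001, 0.0004]
```

View pics/c6.png

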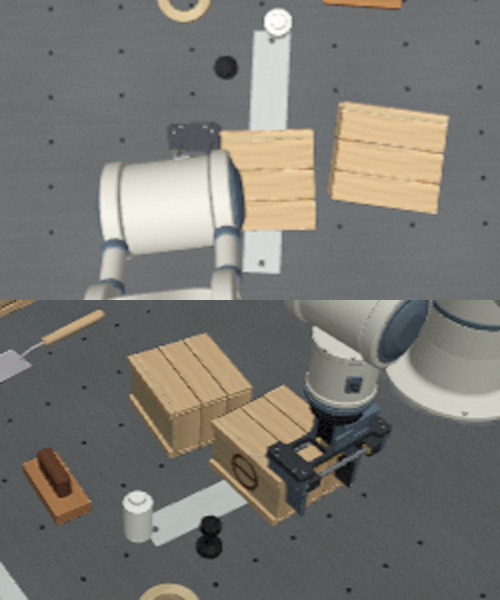

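```bash
python3 -c "
from h import *
for P in [(313,129),(315,229)]: print(ray('top6.png',P[0]/2+149.8,P[1]/2+179.8,100)[:2]+[0,80])
plan((449,140,65,-1.571),(449,180,260,-1.571))"
```

```text
[523.83783079   4.0524878 ]
[371.66572971   5.22338546]
t 17.8 at [448.6 102.8  65.1] f [ 0.5  0.6 -0.7] w 90.7
[0.124, 0.002, 0.0] [-0.0002, 0.0001, 0.0004]
[0.257, 0.001, -0.65] [-0.0002, 0.0001, 0.0004]
```

The crate's middle is at about y=4.5, against about 0 for the strip's centre line, so it is well inside 30 mm. I'll retreat.

send_rows([
  {"linear": [0.04,0,0],"turn": [0,0,0],"fingers": 91},
  {"linear": [0.124,0,0],"turn": [0,0,0],"fingers": 91},
  {"linear": [0.25,0,0],"turn": [0,0,0],"fingers": 91},
  {"linear": [0.35,0,-0.2],"turn": [0,0,0],"fingers": 91},
  {"linear": [0.5,0,-0.4],"turn": [0,0,0],"fingers": 91},
  {"linear": [0.7,0,-0.65],"turn": [0,0,0],"fingers": 91},
  {"linear": [0.7,0,-0.65],"turn": [0,0,0],"fingers": 91},
  {"linear": [0.7,0,-0.65],"turn": [0,0,0],"fingers": 91},
  {"linear": [0.7,0,-0.65],"turn": [0,0,0],"fingers": 91},
])

```text
t: 18.92
eef_pos: [447.8, 312.9, 259.4]
orientation: [0.707, 0.708, -0.001, -0.0]
ft_force: [0.4, 0.0, -0.8]
width: 90.9
```

```bash
python3 -c "
from h import *
a=cap('top','top7.png')['image'];b=cap('scene','sc7.png')['image']
plan()
cv2.imwrite('pics/c7.png',np.vstack([cv2.resize(x,None,fx=2,fy=2,interpolation=cv2.INTER_CUBIC)[:,:,::-1] for x in (a[180:330,150:400],b[120:270,190:440])]))"
```

```text
t 19.025 at [447.9 312.2 258.9] f [0.4 0.2 0.2] w 91.1
```

View pics/c7.png

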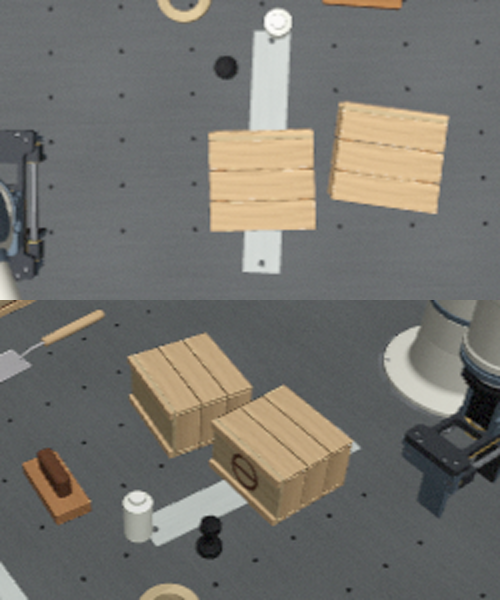

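The stamped crate (top-view crop corners 209–315, 129–231) lies centred across the strip. The plain crate is clear of it, the arm is away, and the other things are unmoved.

```bash
python3 -c "
from h import *
print(bot.finish_job())"
```

```text
the job is handed in; nothing more can be done
None
```

I tipped both crates over towards the robot. The left one turned out to carry the stamp, and I pushed it sideways onto the strip with the open fingers. I handed the job in at about 19 s of the 67 s; the hand-in gives no verdict.

- **Stamped crate:** in the top view its middle is about 5 mm from the strip's centre line and about 40 mm from the strip's centre lengthwise. The limits are 30 mm and 150 mm. The stamp faces away from the robot.
- **Plain crate:** its middle is about 190 mm from the centre line, against the required 115 mm. It lies flat with its underside facing away from the robot.
- **Other things:** the post, the knob and the visible parts of the block and roll looked unmoved in the last crops. The tin and the scraper were outside them, but the arm never went near either.
- **Arm:** it stands clear with nothing touched. Readings between moves stayed under about 7 N.

No check failed or disagreed. The positions come from one picture each, read by eye.

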